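# Set the hold-down foot on a battery with a gauge blade

### The arm

A 6-joint arm with a two-finger parallel gripper is mounted at the origin on the work surface. World frame = base frame: x ahead of the robot, y to its left, z up, the work surface at z = 0. Lengths are in mm, angles in rad, forces in N, time in s.
With the tool pointing down it reaches from about 400 to 925 mm from the base axis. Payload 12.5 kg.
Tool frame: the origin (TCP) lies at the very end of the fingers, on their centre line; the grasp point (between the pads) lies 19 mm behind it; z points along the fingers, y is the line along which they close (so a half turn about z gives the same grasp; the last joint's range is limited). The gripper opens to 95 mm and grips with 3 to 60 N. Pads are 20 mm wide; open, the fingers measure 119 mm over their backs; the gripper's body (75 mm by 180 mm) begins 59 mm behind the grasp point.
Start: joints at [1.203, 0.491, 1.559, -0, 1.092, -0.106], TCP at [161.744, 603.726, 214.661] pointing down, gripper open.
Joint ranges: [-3.1, 3.1], [-0.84, 2.19], [0.05, 2.79], [-1.13, 4.28], [0.06, 2.93], [-2.69, 2.69]. Speed limits (rad/s): [2.22, 2.22, 2.79, 3.14, 3.14, 3.14].

### API

Orientations are given as [roll, pitch, yaw] about the fixed x, y, z axes, in that order (R = Rz(yaw) Ry(pitch) Rx(roll)).
In Python, from cell import * gives the robot as it stands.
- The arm moves only by the tool step_arm, never from a script. Its argument "plan" is a list of rows, each an object of numbers: "x", "y", "z": the shift along the tool's x, y, z in units of 25 mm (1.0 is 25 mm); "rx", "ry", "rz": the turn, a rotation vector about the tool's x, y, z in units of 0.1 rad (1.0 is 0.1 rad). In form: [{"x": .., "y": .., "z": .., "rx": .., "ry": .., "rz": ..}, ...]. A call has exactly 10 rows; each row shifts and turns the commanded pose from where the row before left it, along the tool's axes as they then stand; what a row does not reach is not made up. A row lasts 1/12 s, in which the tool goes at most 41.7 mm and 7.16 degrees, less where a joint would pass 70% of its speed; a pose out of reach is approached as far as the arm can. A call with a number of a shift or a turn outside -1 to 1 is refused whole. A call with a gripper value outside its range is refused whole. "jaw" is the closure, from -1 (fully open) to 1 (shut), so that 0 is half open, set as the call begins (left out, the last holds). The fingers move at their own pace and stop on an object; the grip force is fixed at half the most. Time passes only in rows, so rows that do not move let the fingers close, or fill a call up. It gives the time, the measured TCP pose, the force, the opening and the grip force at its end, in the units of the state.
- state(): the state, without advancing time (a new reading comes with each control period).
- read_camera(name): name is "scene" or "top"; returns a dict with "image" (400x640x3 uint8, red, green, blue), "depth" (400x640 float32, mm along the optical axis (not along the pixel's ray), 0 where there is no reading), "vfov" (degrees; the focal length in pixels is half the picture's height over the tangent of half this angle, whatever the lens; pixels are square), "cx", "cy" (the principal point, pixels), "R" (3x3) and "t" (3): a world point X has camera coordinates R X + t. Camera axes: x right, y down, z forward; pixel columns grow to the right and rows downward; lengths in mm; the calibration is good to about 2 mm. A picture is of the moment at which its call begins.
- job_done(): hands the job in; it is judged then, once.
The state is a dict: "t": time; "joints": joint angles; "qvel": joint speeds; "tau": joint torques, N m; "eef_pos": TCP position; "tcp_rot": TCP orientation; "ft_force": force on the tool from outside, world axes, zero at the start; "moment": the same for the moment, N m; "opening": opening from 0.0 (shut) to 1.0 (fully open); "grip_force": force on a finger pad.
Only numpy, scipy, OpenCV 4.12 (cv2) and the standard library are available. Lean on these libraries where they do the work, as an engineer would, in place of code of your own. Each camera call takes 0.05 s, during which the arm holds its last target. There are 200 camera calls.

### The job

The hold-down foot above this battery needs its clearance set. Slide the gauge blade flat along the lid into the gap under the foot until its tip comes out past the far edge of the foot, then turn the winged screw down until the blade just drags, so that a pull of about 5 N on its handle slides it; check this with a short pull while it drags. Never clamp it hard, and leave the gauge let go in the gap with that drag on it and the things around the battery where they are.

Things in the scene. Friction and masses are not known exactly. Their poses are not given: they have to be found in the camera images.
- lid (a point): centre of the flat lid (206 x 326 mm, top 90 mm above the deck) of a fixed battery; x, y along its short and long sides. A steel bridge crosses it along x at y = -85 mm: posts at x = +-113 mm; bar 26 mm wide, underside 22 mm and top 30 mm above the lid (middle boss 34 mm, bolts on the posts 36 mm). Two terminals 10 mm high at x = +-68, y = -140 mm.
- foot_face (a point): centre of the underside of the round rubber foot (28 mm across, 7 mm thick) hanging below the middle of the bridge (lid x = 0, y = -85 mm); axes as the lid's. At the start it is 5 to 9 mm above the lid. It lies 52.5 to 54.5 mm below screw_wing until it touches (differs from one battery to the next).
- screw_wing (a point): centre of the steel wing on top of the screw, straight above the foot: an upright bar 46 mm long (this point's x axis), 12 mm thick (y), 30 mm high (point 1 mm above half height), about 60 mm above the lid. Clockwise from above lowers foot and screw 1.9 mm/rad, up to 3.7 rad. Fully up, its x lies along the lid's x and the foot is 7.5 to 9.5 mm off the lid; it starts 0.2 to 1.1 rad down from there. Stays put; turns with 0.05 N m.
- gauge_grip (a point): centre of the black handle of the loose gauge (handle 14 mm wide along x, 50 mm long along y, 24 mm high; this point 12 mm above its underside), lying flat on the lid. From the handle a steel blade 20 mm wide, 4 mm thick, 100 mm long sticks out towards -y, flush with the underside. Mass about 80 g.
- gauge_tip (a point): middle of the free end of the gauge's blade, half-way up its 4 mm thickness, 125 mm towards -y from the handle's centre; axes as the gauge's.
- foot: the rubber foot (origin and axes of foot_face). It hangs on a spring of 6 N per mm: once it touches the blade, each further 1 mm of screw travel adds 6 N of pressure, while it stays put. The blade rubs on foot and lid alike, so sliding it takes 1.0 to 1.4 times that pressure.
- gauge: the loose gauge; origin on its underside below the handle's centre, blade towards -y
- meter: bystander: red clamp meter with black jaws, 60 x 200 x 32 mm, lying on the deck beyond the lid's +y end; leave alone
- driver: bystander: screwdriver lying on the deck beyond the lid's -y end; leave alone
- sprayjar: bystander: screw-top jar, 56 mm across, 75 mm high, standing on the deck beyond the lid's -y end; leave alone
Things that resemble listed ones, but are neither listed nor needed, are in the scene too. What is shaped like the gauge but purple or turquoise is not meant.

How it is judged:
By the outcome, as a careful person would: the job done as asked, in the order asked, and still so for the second after the job is handed in, with the robot touching nothing.
It also fails if it takes over 72 s, if anything falls off the work surface, if the arm or the gripper's body presses on something with over 40 N, if the wrist force passes 120 N, or if a joint passes its speed limit or range.

## Working session

There is one attempt and no reset: what is moved stays moved. The work goes in short steps, Python scripts to look and compute and a tool call to move; the robot and the scene stay as the last step left them, time stands still between calls to the robot, and variables do not carry over. Pictures are saved under pics/ and viewed, at most 10 in all, crops included, and the job is handed in when it is done.

Besides the shell and the picture viewer there is one more tool, called after "Call:" as name([rows], argument=value, ...), one row to a line, values as JSON. step_arm: Moves the arm, as the interface text tells. Shifts and turns lie within -1 to 1; 1 stands for 25 mm of shift or 0.1 rad of turn. Its arguments: {"type":"object","properties":{"plan":{"type":"array","items":{"type":"object","properties":{"x":{"type":"number"},"y":{"type":"number"},"z":{"type":"number"},"rx":{"type":"number"},"ry":{"type":"number"},"rz":{"type":"number"}}}},"jaw":{"type":"number"}},"required":["plan"]}

```bash
mkdir -p pics; ls; cat > h.py <<'E'
from cell import *
import numpy as np, cv2, math
def cam(n):
    c=read_camera(n); np.savez(n+'.npz',**c); return c
def load(n): return dict(np.load(n+'.npz'))
def f(c): return c['image'].shape[0]/2/math.tan(math.radians(float(c['vfov']))/2)
def world(c,u,v,d=None,z=None):
    r=np.array([(u-c['cx'])/f(c),(v-c['cy'])/f(c),1.0]); R,t=c['R'],c['t']
    o=-R.T@t; w=R.T@r
    if z is not None: d=(z-o[2])/w[2]
    if d is None: d=c['depth'][int(round(v)),int(round(u))]
    return o+w*d
def pix(c,X):
    p=c['R']@np.array(X)+c['t']; return p[:2]/p[2]*f(c)+[c['cx'],c['cy']]
def save(c,name,u0=0,v0=0,u1=640,v1=400,s=1):
    im=cv2.cvtColor(c['image'],cv2.COLOR_RGB2BGR)[v0:v1,u0:u1]
    cv2.imwrite('pics/'+name,cv2.resize(im,None,fx=s,fy=s,interpolation=cv2.INTER_CUBIC))
E
python3 - <<'E'
from h import *
for n in('scene','top'):
    c=cam(n); save(c,n+'0.png'); print(n,f(c),c['R'].round(3).tolist(),(-c['R'].T@c['t']).round(0))
print(state())
E
```

```text
pics
scene 504.44673057806784 [[-0.863, 0.505, -0.005], [0.36, 0.608, -0.707], [-0.354, -0.612, -0.707]] [1039.  905. 1107.]
top 411.80568922931275 [[0.006, -1.0, 0.007], [-0.997, -0.007, -0.078], [0.078, -0.006, -0.997]] [ 448.   93. 1083.]
{'t': 0.1, 'joints': array([ 1.20339827e+00,  4.91476499e-01,  1.55935942e+00, -2.21088781e-05,
        1.09172851e+00, -1.05620703e-01]), 'qvel': array([-0.00016529, -0.00224453, -0.00041162, -0.00171371,  0.00214466,
       -0.00097151]), 'tau': array([ 2.33250183e-03, -6.13625622e+01, -2.58607990e+01,  6.93391054e-02,
        4.70677461e-02, -2.86940076e-05]), 'eef_pos': array([161.66884162, 603.51221063, 214.14436333]), 'tcp_rot': array([-3.14062423e+00, -8.29477089e-05,  2.87982546e+00]), 'ft_force': array([ 0.46202269, -0.46758313,  0.3044184 ]), 'moment': array([-0.00433747,  0.00260873, -0.04989975]), 'grip_force': 0.0, 'opening': 0.999112835052164}
```

View pics/scene0.png

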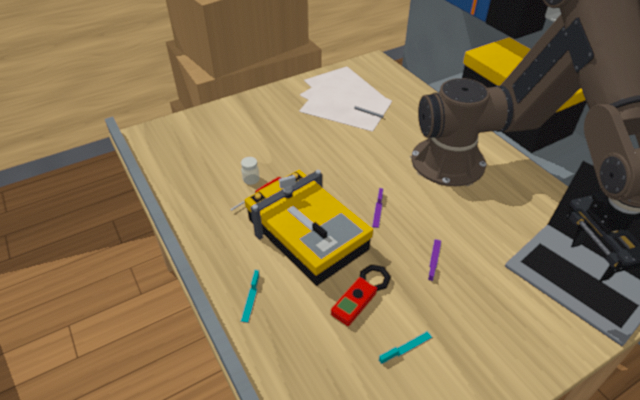

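View pics/top0.png

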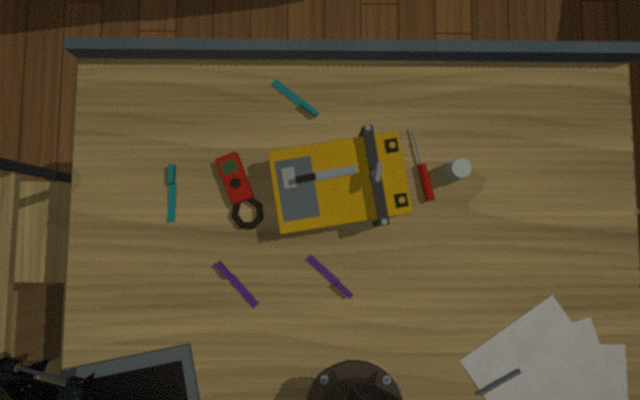

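The gauge is the only black-handled, steel-bladed one: top (302,179), scene (320,230). The purple ones (top (330,277) and (236,285)) and turquoise ones (top (295,98) and (171,193)) lie on the deck. I'll confirm with an enlarged crop.

```bash
python3 - <<'E'
from h import *
c=load('top'); save(c,'top1.png',255,115,425,245,4.6)
c=load('scene'); save(c,'scene1.png',230,160,390,280,5)
E
```

```text
(no output)
```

View pics/top1.png

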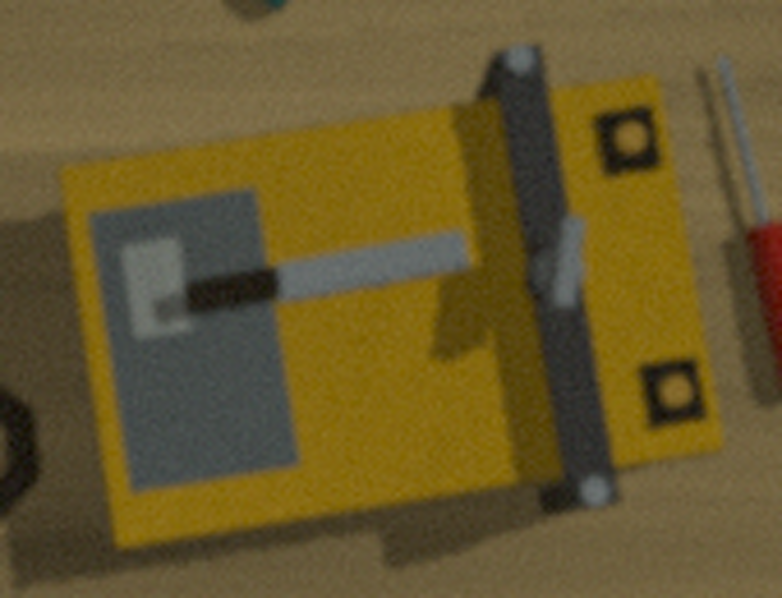

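View pics/scene1.png

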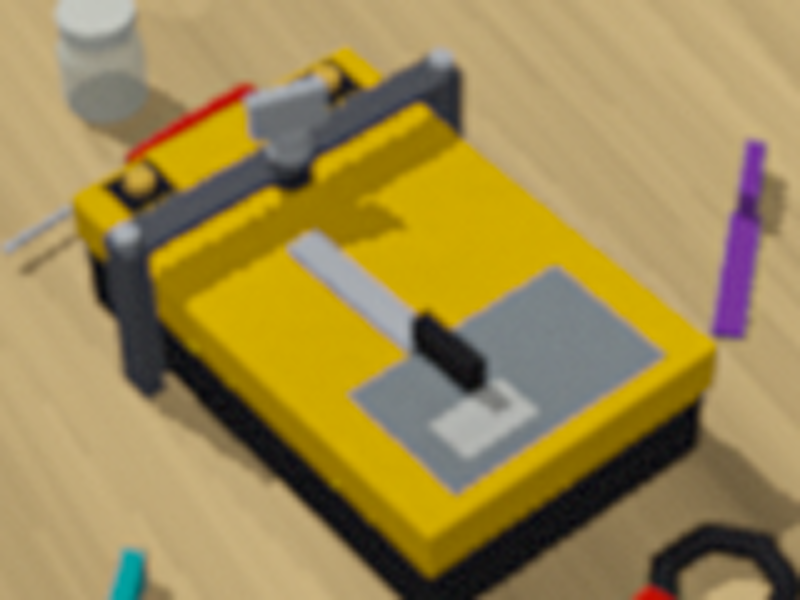

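The crops confirm it. The black handle is at about top1 (230,290), with its grey blade ending at (467,249) short of the bridge. The wing is at (568,262), slightly turned.

```bash
cat >> h.py <<'E'
def crop(x,y,u0,v0,s): return u0+(x+.5)/s-.5, v0+(y+.5)/s-.5
E
python3 - <<'E'
from h import *
c=load('top')
T=lambda x,y,z: world(c,*crop(x,y,255,115,4.6),z=z)
co=np.array([T(x,y,90) for x,y in [(62,168),(117,548),(722,448),(658,76)]]) # +x+y,-x+y,-x-y,+x-y
print(co.round(1), co.mean(0).round(1))
e=(co[0]+co[1]-co[2]-co[3])/2; g=(co[0]+co[3]-co[1]-co[2])/2
print('len',np.linalg.norm(e),np.linalg.norm(g),'yaw',math.atan2(-e[0],e[1]),math.atan2(g[1],g[0]))
b=[T(519,60,126),T(595,489,126)]; print('bolts',b, np.subtract(*b), 'mid',(b[0]+b[1])/2, np.linalg.norm(b[0]-b[1]))
tip=T(467,249,94); bs=T(278,283,94); print('tip',tip,'bladestart',bs,np.linalg.norm(tip-bs))
print('handle top ends',T(188,296,114),T(275,281,114))
w=[T(574,218,165),T(563,306,165)]; print('wing',w,np.linalg.norm(w[0]-w[1]))
u,v=crop(568,262,255,115,4.6)
for q in [(u,v)]: print('wing depth', [world(c,u+i,v).round(1) for i in(-1,0,1)])
u,v=crop(230,290,255,115,4.6);print('handle depth',world(c,u,v).round(1))
u,v=crop(380,380,255,115,4.6);print('lid depth',world(c,u,v).round(1))
# scene cam
s=load('scene')
S=lambda x,y,z: world(s,*crop(x,y,230,160,5),z=z)
print('sc corners',S(715,350,90),S(432,545,90)); print('sc bolts',S(440,58,126),S(124,235,126))
print('sc tip',S(306,240,94),'handle top ends',S(418,318,114),S(482,368,114))
print('sc wing top',S(250,95,165),S(325,80,165))
E
```

```text
[[ 645.8  218.3   90. ]
 [ 445.   186.4   90. ]
 [ 499.3 -130.7   90. ]
 [ 697.9  -98.7   90. ]] [572.   43.8  90. ]
len 321.4831737650301 202.1848656669726 yaw 0.16621945478530528 0.15886544878236436
bolts [array([696.63802354, -20.19124677, 126.        ]), array([476.33688632, -58.05035128, 126.        ])] [220.30113722  37.85910451   0.        ] mid [586.48745493 -39.12079903 126.        ] 223.5305412127858
tip [603.32568979   3.73271504  94.        ] bladestart [584.55887447 103.26897523  94.        ] 101.28998198410254
handle top ends [574.73243991 149.38117786 114.        ] [582.83429768 104.62238349 114.        ]
wing [array([607.92105119, -42.34864058, 165.        ]), array([564.43603411, -36.75376936, 165.        ])] 43.84346353609242
wing depth [array([585.9, -36.9, 166.3]), array([586.6, -39.7, 162. ]), array([586.6, -42. , 161.8])]
handle depth [578.3 127.9 111.6]
lid depth [534.1  49.2  89.3]
sc corners [447.74595773 186.90229484  90.        ] [646.88033716 223.19242577  90.        ]
sc bolts [475.16871755 -60.36120644 126.        ] [698.43950883 -22.35380031 126.        ]
sc tip [600.59811906   3.4518109   94.        ] handle top ends [585.45372208 103.67851189 114.        ] [574.4646921  151.86905619 114.        ]
sc wing top [604.33977654 -49.17256075 165.        ] [562.42501777 -38.8365928  165.        ]
```

Call:
step_arm([
  {"x": -1,"rz": 1},
  {"x": -1,"rz": 1},
  {"x": -1,"rz": 1},
  {"x": -1,"rz": 1},
  {"x": -1,"rz": 1},
  {"x": -1,"rz": 1},
  {"x": -1,"rz": 1},
  {"x": -1,"rz": 1},
  {"x": -1,"rz": 1},
  {"x": -1,"rz": 1},
], jaw=0)

```text
schema error: expected keys x, y, z, rx, ry, rz
```

```bash
cat >> h.py <<'E'
def go(x,y,z,yaw,ref=None):
    "offset to target in tool axes, units; rz units (shortest turn)"
    s=state(); p,r=s['eef_pos'],s['tcp_rot']
    from scipy.spatial.transform import Rotation as Ro
    R=Ro.from_euler('xyz',r); T=Ro.from_euler('xyz',[math.pi,0,yaw])
    print('t',round(s['t'],2),'p',p.round(2),'rot',r.round(4),'F',s['ft_force'].round(2),'M',s['moment'].round(3),'grip',round(s['grip_force'],1),'open',round(s['opening']*95,1),'q6',s['joints'][5].round(2))
    print('shift after turn',(T.inv().apply(np.array([x,y,z])-p)/25).round(3),'before turn',(R.inv().apply(np.array([x,y,z])-p)/25).round(3),'turn',((R.inv()*T).as_rotvec()/.1).round(3))
E
python3 -c "
from h import *
go(579.5,127.5,160,1.75)"
```

```text
t 0.1 p [161.67 603.51 214.14] rot [-3.1406e+00 -1.0000e-04  2.8798e+00] F [ 0.46 -0.47  0.3 ] M [-0.004  0.003 -0.05 ] grip 0.0 open 94.9 q6 -0.11
shift after turn [-21.715  13.052   2.166] before turn [-21.072 -14.065   2.178] turn [-9.0000e-03  5.0000e-03  1.1298e+01]
```

All six keys are needed in every row.

Call:
step_arm([
  {"x": -1,"y": 0,"z": 0,"rx": 0,"ry": 0,"rz": 1},
  {"x": -1,"y": 0,"z": 0,"rx": 0,"ry": 0,"rz": 1},
  {"x": -1,"y": 0,"z": 0,"rx": 0,"ry": 0,"rz": 1},
  {"x": -1,"y": 0,"z": 0,"rx": 0,"ry": 0,"rz": 1},
  {"x": -1,"y": 0,"z": 0,"rx": 0,"ry": 0,"rz": 1},
  {"x": -1,"y": 0,"z": 0,"rx": 0,"ry": 0,"rz": 1},
  {"x": -1,"y": 0,"z": 0,"rx": 0,"ry": 0,"rz": 1},
  {"x": -1,"y": 0,"z": 0,"rx": 0,"ry": 0,"rz": 1},
  {"x": -1,"y": 0,"z": 0,"rx": 0,"ry": 0,"rz": 1},
  {"x": -1,"y": 0,"z": 0,"rx": 0,"ry": 0,"rz": 1},
], jaw=0)

```text
t: 0.93
eef_pos: [344.0, 446.0, 214.3]
tcp_rot: [-3.141, 0.0, 1.875]
ft_force: [0.4, 0.2, 0.1]
opening: 0.499
grip_force: 0.0
```

```bash
python3 -c "
from h import *
go(579.5,127.5,160,1.75)"
```

```text
t 0.93 p [344.02 446.01 214.27] rot [-3.1412e+00  2.0000e-04  1.8746e+00] F [0.37 0.16 0.13] M [-0.085  0.039 -0.02 ] grip 0.0 open 47.4 q6 0.49
shift after turn [-14.215   6.997   2.171] before turn [-14.975   5.177   2.171] turn [-0.004  0.002  1.246]
```

Call:
step_arm([
  {"x": -1,"y": 0.5,"z": 0,"rx": 0,"ry": 0,"rz": 0.65},
  {"x": -1,"y": 0.5,"z": 0,"rx": 0,"ry": 0,"rz": 0.6},
  {"x": -1,"y": 0.5,"z": 0,"rx": 0,"ry": 0,"rz": 0},
  {"x": -1,"y": 0.5,"z": 0,"rx": 0,"ry": 0,"rz": 0},
  {"x": -1,"y": 0.5,"z": 0,"rx": 0,"ry": 0,"rz": 0},
  {"x": -1,"y": 0.5,"z": 0,"rx": 0,"ry": 0,"rz": 0},
  {"x": -1,"y": 0.5,"z": 0,"rx": 0,"ry": 0,"rz": 0},
  {"x": -1,"y": 0.5,"z": 0,"rx": 0,"ry": 0,"rz": 0},
  {"x": -1,"y": 0.5,"z": 0,"rx": 0,"ry": 0,"rz": 0},
  {"x": -1,"y": 0.5,"z": 0,"rx": 0,"ry": 0,"rz": 0},
])

```text
t: 1.77
eef_pos: [516.5, 226.2, 214.4]
tcp_rot: [-3.141, -0.0, 1.755]
ft_force: [-0.1, -0.2, 0.3]
opening: 0.501
grip_force: 0.0
```

Call:
step_arm([
  {"x": -1,"y": 0.5,"z": 0.2,"rx": 0,"ry": 0,"rz": 0},
  {"x": -1,"y": 0.5,"z": 0.2,"rx": 0,"ry": 0,"rz": 0},
  {"x": -1,"y": 0.5,"z": 0.3,"rx": 0,"ry": 0,"rz": 0},
  {"x": -0.8,"y": 0.4,"z": 0.4,"rx": 0,"ry": 0,"rz": 0},
  {"x": -0.3,"y": 0,"z": 0.4,"rx": 0,"ry": 0,"rz": 0},
  {"x": 0,"y": 0,"z": 0.4,"rx": 0,"ry": 0,"rz": 0},
  {"x": 0,"y": 0,"z": 0.2,"rx": 0,"ry": 0,"rz": 0},
  {"x": 0,"y": 0,"z": 0,"rx": 0,"ry": 0,"rz": 0},
  {"x": 0,"y": 0,"z": 0,"rx": 0,"ry": 0,"rz": 0},
  {"x": 0,"y": 0,"z": 0,"rx": 0,"ry": 0,"rz": 0},
])

```text
t: 2.6
eef_pos: [581.1, 136.4, 162.7]
tcp_rot: [3.141, -0.0, 1.756]
ft_force: [-1.1, 0.6, -0.8]
opening: 0.499
grip_force: 0.0
```

```bash
python3 - <<'E'
from h import *
go(579.5,127.5,93,1.75)
c=cam('scene'); save(c,'s2.png',230,130,390,280,4)
E
```

```text
t 2.6 p [581.15 136.4  162.71] rot [ 3.1408e+00 -1.0000e-04  1.7561e+00] F [-1.09  0.57 -0.78] M [-0.071 -0.002  0.031] grip 0.0 open 47.4 q6 -0.07
shift after turn [-0.339 -0.128  2.788] before turn [-0.338 -0.132  2.788] turn [ 0.008 -0.001  0.061]
```

View pics/s2.png

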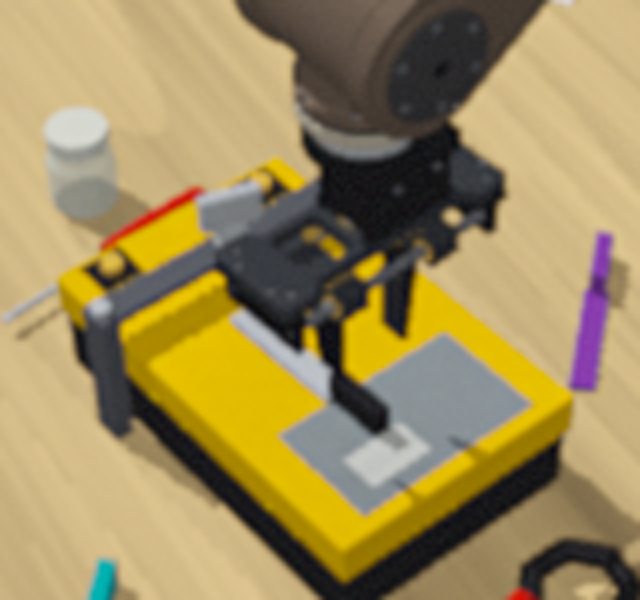

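The fingers straddle the handle line, with fingertips at about s2 (332,365) and (400,335) and the handle at (360,400). I'll descend and grip.

Call:
step_arm([
  {"x": -0.1,"y": -0.04,"z": 0.5,"rx": 0,"ry": 0,"rz": 0},
  {"x": -0.1,"y": -0.04,"z": 0.6,"rx": 0,"ry": 0,"rz": 0},
  {"x": -0.1,"y": -0.04,"z": 0.6,"rx": 0,"ry": 0,"rz": 0},
  {"x": -0.04,"y": 0,"z": 0.5,"rx": 0,"ry": 0,"rz": 0},
  {"x": 0,"y": 0,"z": 0.3,"rx": 0,"ry": 0,"rz": 0},
  {"x": 0,"y": 0,"z": 0.2,"rx": 0,"ry": 0,"rz": 0},
  {"x": 0,"y": 0,"z": 0.08,"rx": 0,"ry": 0,"rz": 0},
  {"x": 0,"y": 0,"z": 0,"rx": 0,"ry": 0,"rz": 0},
  {"x": 0,"y": 0,"z": 0,"rx": 0,"ry": 0,"rz": 0},
  {"x": 0,"y": 0,"z": 0,"rx": 0,"ry": 0,"rz": 0},
])

```text
t: 3.48
eef_pos: [580.3, 126.7, 93.3]
tcp_rot: [3.14, -0.0, 1.755]
ft_force: [-0.2, -0.0, 0.5]
opening: 0.499
grip_force: 0.0
```

Call:
step_arm([
  {"x": 0,"y": 0,"z": 0,"rx": 0,"ry": 0,"rz": 0},
  {"x": 0,"y": 0,"z": 0,"rx": 0,"ry": 0,"rz": 0},
  {"x": 0,"y": 0,"z": 0,"rx": 0,"ry": 0,"rz": 0},
  {"x": 0,"y": 0,"z": 0,"rx": 0,"ry": 0,"rz": 0},
  {"x": 0,"y": 0,"z": 0,"rx": 0,"ry": 0,"rz": 0},
  {"x": 0,"y": 0,"z": 0,"rx": 0,"ry": 0,"rz": 0},
  {"x": 0,"y": 0,"z": 0,"rx": 0,"ry": 0,"rz": 0},
  {"x": 0,"y": 0,"z": 0,"rx": 0,"ry": 0,"rz": 0},
  {"x": 0,"y": 0,"z": 0,"rx": 0,"ry": 0,"rz": 0},
  {"x": 0,"y": 0,"z": 0,"rx": 0,"ry": 0,"rz": 0},
], jaw=1)

```text
t: 4.32
eef_pos: [579.9, 126.5, 92.7]
tcp_rot: [-3.142, -0.0, 1.755]
ft_force: [-0.2, -0.1, 1.4]
opening: 0.143
grip_force: 30.0
```

```bash
python3 - <<'E'
from h import *
y=np.array([-math.sin(.167),math.cos(.167)]); ft=np.array([586.5,-40.2])
p=ft+y*(125-32); print(p)
p=ft+y*(125+45)
print('pre');go(p[0],p[1],93,math.pi/2+.167)
E
```

```text
[571.04109008  51.50617266]
pre
t 4.32 p [579.93 126.53  92.66] rot [-3.1416e+00 -1.0000e-04  1.7548e+00] F [-0.18 -0.12  1.4 ] M [-0.094  0.103  0.027] grip 30.0 open 13.6 q6 -0.08
shift after turn [ 0.18  -0.85  -0.014] before turn [ 0.194 -0.846 -0.014] turn [-0.    -0.001  0.17 ]
```

Call:
step_arm([
  {"x": 0,"y": -0.2,"z": 0,"rx": 0,"ry": 0,"rz": 0.09},
  {"x": 0,"y": -0.2,"z": 0,"rx": 0,"ry": 0,"rz": 0.08},
  {"x": 0,"y": -0.2,"z": 0,"rx": 0,"ry": 0,"rz": 0},
  {"x": 0,"y": -0.15,"z": 0,"rx": 0,"ry": 0,"rz": 0},
  {"x": 0,"y": -0.1,"z": 0,"rx": 0,"ry": 0,"rz": 0},
  {"x": -0.1,"y": 0,"z": 0,"rx": 0,"ry": 0,"rz": 0},
  {"x": -0.2,"y": 0,"z": 0,"rx": 0,"ry": 0,"rz": 0},
  {"x": -0.2,"y": 0,"z": 0,"rx": 0,"ry": 0,"rz": 0},
  {"x": -0.2,"y": 0,"z": 0,"rx": 0,"ry": 0,"rz": 0},
  {"x": -0.1,"y": 0,"z": 0,"rx": 0,"ry": 0,"rz": 0},
])

```text
t: 5.15
eef_pos: [562.7, 102.4, 92.7]
tcp_rot: [3.141, -0.0, 1.737]
ft_force: [-0.4, 1.7, 0.5]
opening: 0.145
grip_force: 30.0
```

```bash
python3 - <<'E'
from h import *
go(571.0,51.5,93,math.pi/2+.167)
c=cam('scene'); save(c,'s3.png',235,150,345,240,7)
E
```

```text
t 5.15 p [562.67 102.37  92.66] rot [ 3.1414e+00 -1.0000e-04  1.7372e+00] F [-0.4   1.68  0.55] M [ 0.156  0.072 -0.005] grip 30.0 open 13.7 q6 -0.1
shift after turn [-2.062 -0.01  -0.014] before turn [-2.062 -0.008 -0.014] turn [ 0.002 -0.001 -0.006]
```

View pics/s3.png

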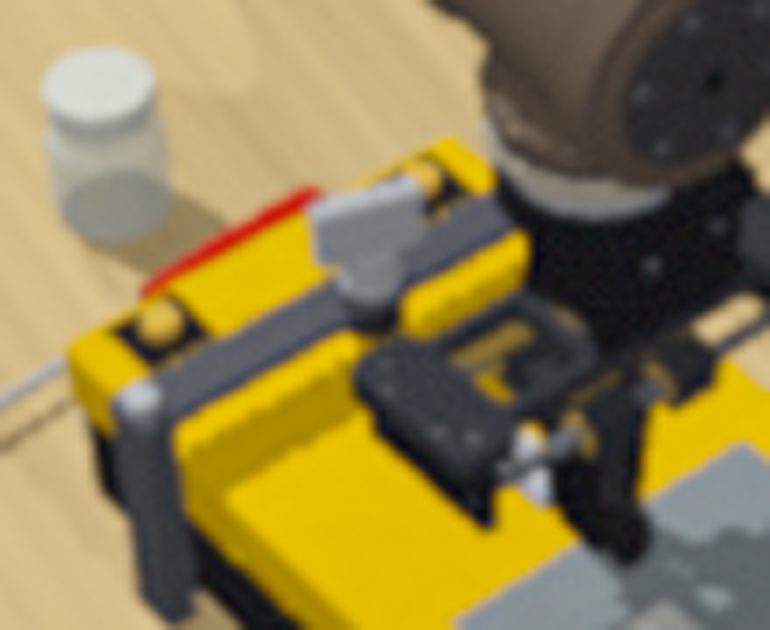

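The body hides the blade here, while the wing (370,220), bridge and foot are visible. I'll slide on gently and watch the force.

Call:
step_arm([
  {"x": -0.1,"y": 0,"z": 0,"rx": 0,"ry": 0,"rz": 0},
  {"x": -0.2,"y": 0,"z": 0,"rx": 0,"ry": 0,"rz": 0},
  {"x": -0.25,"y": 0,"z": 0,"rx": 0,"ry": 0,"rz": 0},
  {"x": -0.3,"y": 0,"z": 0,"rx": 0,"ry": 0,"rz": 0},
  {"x": -0.3,"y": 0,"z": 0,"rx": 0,"ry": 0,"rz": 0},
  {"x": -0.3,"y": 0,"z": 0,"rx": 0,"ry": 0,"rz": 0},
  {"x": -0.25,"y": 0,"z": 0,"rx": 0,"ry": 0,"rz": 0},
  {"x": -0.2,"y": 0,"z": 0,"rx": 0,"ry": 0,"rz": 0},
  {"x": -0.16,"y": 0,"z": 0,"rx": 0,"ry": 0,"rz": 0},
  {"x": 0,"y": 0,"z": 0,"rx": 0,"ry": 0,"rz": 0},
])

```text
t: 6.03
eef_pos: [571.1, 51.4, 92.6]
tcp_rot: [3.141, 0.0, 1.737]
ft_force: [0.6, -1.9, 0.8]
opening: 0.144
grip_force: 30.0
```

Call:
step_arm([
  {"x": 0,"y": 0,"z": 0,"rx": 0,"ry": 0,"rz": 0},
  {"x": 0,"y": 0,"z": 0,"rx": 0,"ry": 0,"rz": 0},
  {"x": 0,"y": 0,"z": -0.1,"rx": 0,"ry": 0,"rz": 0},
  {"x": 0,"y": 0,"z": -0.4,"rx": 0,"ry": 0,"rz": 0},
  {"x": 0,"y": 0,"z": -0.8,"rx": 0,"ry": 0,"rz": 0},
  {"x": 0,"y": 0,"z": -1,"rx": 0,"ry": 0,"rz": 0},
  {"x": 0,"y": 0,"z": -1,"rx": 0,"ry": 0,"rz": 0},
  {"x": 0,"y": 0,"z": -1,"rx": 0,"ry": 0,"rz": 0},
  {"x": 0,"y": 0,"z": -1,"rx": 0,"ry": 0,"rz": -1},
  {"x": 0,"y": 0,"z": -0.6,"rx": 0,"ry": 0,"rz": -1},
], jaw=0)

```text
t: 6.87
eef_pos: [571.3, 52.6, 243.7]
tcp_rot: [3.138, 0.001, 1.942]
ft_force: [0.6, -0.6, 0.0]
opening: 0.496
grip_force: 0.0
```

```bash
python3 - <<'E'
from h import *
go(586.5,-40.2,200,math.pi-.18)
c=cam('scene'); save(c,'s4.png',240,140,350,230,7)
d=cam('top'); cv2.imwrite('/dev/null.png',d['image'])
E
```

```text
t 6.87 p [571.26  52.58 243.74] rot [3.1384e+00 1.2000e-03 1.9424e+00] F [ 0.57 -0.58  0.04] M [-0.045  0.021  0.025] grip 0.0 open 47.1 q6 -0.4
shift after turn [-1.264 -3.542  1.749] before turn [-3.677 -0.785  1.751] turn [  0.023   0.027 -10.192][ WARN:0@2.079] global loadsave.cpp:1117 imwrite_ imwrite_('/dev/null.png'): can't open file for writing: permission denied
```

View pics/s4.png

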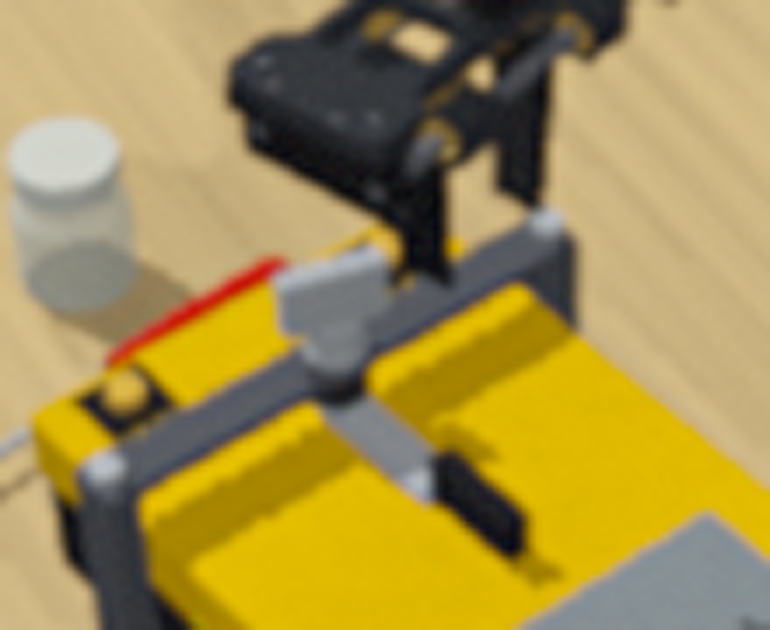

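The picture shows the blade running under the foot (335,380), centred on it, with the handle at (480,510) lying in line. Next is the wing.

Call:
step_arm([
  {"x": -0.35,"y": 0,"z": 0,"rx": 0,"ry": 0,"rz": -1},
  {"x": -0.4,"y": 0,"z": 0,"rx": 0,"ry": 0,"rz": -1},
  {"x": -0.4,"y": 0,"z": 0,"rx": 0,"ry": 0,"rz": -1},
  {"x": -0.4,"y": 0,"z": 0,"rx": 0,"ry": 0,"rz": -1},
  {"x": -0.4,"y": 0,"z": 0,"rx": 0,"ry": 0,"rz": -1},
  {"x": 0,"y": -0.4,"z": 0,"rx": 0,"ry": 0,"rz": -1},
  {"x": 0,"y": -0.4,"z": 0,"rx": 0,"ry": 0,"rz": -1},
  {"x": 0,"y": -0.4,"z": 0,"rx": 0,"ry": 0,"rz": -1},
  {"x": 0,"y": -0.4,"z": 0,"rx": 0,"ry": 0,"rz": -1},
  {"x": 0,"y": 0,"z": 0,"rx": 0,"ry": 0,"rz": -1},
])

```text
t: 7.8
eef_pos: [575.2, -23.1, 239.3]
tcp_rot: [-3.141, -0.002, 2.939]
ft_force: [0.3, 0.3, 0.3]
opening: 0.503
grip_force: 0.0
```

```bash
python3 - <<'E'
from h import *
s=load('scene')
S=lambda x,y,z: world(s,*crop(x,y,240,140,7),z=z)
print('wing top',S(278,292,164),S(383,252,164),'bolts',S(104,467,126),S(546,222,126),'handle top',S(447,455,114),S(519,520,114))
u,v=crop(333,290,240,140,7); print('wing face',world(s,u,v))
go(586.5,-40.2,138,math.pi-.18)
E
```

```text
wing top [609.74096583 -40.77573219 164.        ] [562.61921598 -40.3934899  164.        ] bolts [697.8497349  -23.41339483 126.        ] [475.43446998 -60.0753796  126.        ] handle top [573.40476204  28.74295737 114.        ] [566.79460863  74.32054233 114.        ]
wing face [586.96545157 -37.97076426 156.66011595]
t 7.8 p [575.19 -23.06 239.26] rot [-3.1413e+00 -1.6000e-03  2.9385e+00] F [0.31 0.33 0.29] M [ 0.009 -0.008  0.017] grip 0.0 open 47.7 q6 -1.52
shift after turn [-0.568 -0.594  4.05 ] before turn [-0.588 -0.579  4.05 ] turn [-0.003 -0.016 -0.231]
```

Call:
step_arm([
  {"x": -0.3,"y": -0.3,"z": 0.2,"rx": 0,"ry": 0,"rz": -0.7},
  {"x": -0.27,"y": -0.3,"z": 0.5,"rx": 0,"ry": 0,"rz": 0},
  {"x": 0,"y": 0,"z": 0.7,"rx": 0,"ry": 0,"rz": 0},
  {"x": 0,"y": 0,"z": 0.7,"rx": 0,"ry": 0,"rz": 0},
  {"x": 0,"y": 0,"z": 0.7,"rx": 0,"ry": 0,"rz": 0},
  {"x": 0,"y": 0,"z": 0.6,"rx": 0,"ry": 0,"rz": 0},
  {"x": 0,"y": 0,"z": 0.4,"rx": 0,"ry": 0,"rz": 0},
  {"x": 0,"y": 0,"z": 0.25,"rx": 0,"ry": 0,"rz": 0},
  {"x": 0,"y": 0,"z": 0,"rx": 0,"ry": 0,"rz": 0},
  {"x": 0,"y": 0,"z": 0,"rx": 0,"ry": 0,"rz": 0},
])

```text
t: 8.63
eef_pos: [587.8, -39.3, 138.8]
tcp_rot: [3.141, -0.0, 3.007]
ft_force: [0.6, -0.6, 0.2]
opening: 0.502
grip_force: 0.0
```

```bash
python3 - <<'E'
from h import *
go(586.5,-40.2,138,math.pi-.13)
c=cam('scene'); save(c,'s5.png',240,140,350,230,7)
E
```

```text
t 8.63 p [587.78 -39.28 138.79] rot [ 3.1415e+00 -2.0000e-04  3.0065e+00] F [ 0.64 -0.56  0.15] M [ 0.022 -0.056  0.025] grip 0.0 open 47.7 q6 -1.61
shift after turn [ 0.046 -0.043  0.031] before turn [ 0.046 -0.043  0.031] turn [ 0.001 -0.002 -0.05 ]
```

View pics/s5.png

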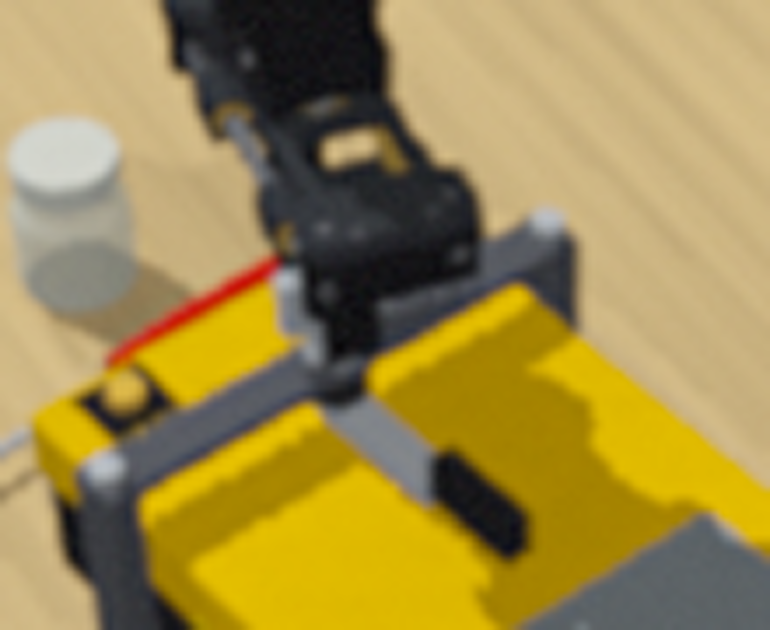

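The wing (300,310) lies between the fingers. I'll close on it.

Call:
step_arm([
  {"x": 0.04,"y": -0.03,"z": 0,"rx": 0,"ry": 0,"rz": 0},
  {"x": 0,"y": 0,"z": 0,"rx": 0,"ry": 0,"rz": 0},
  {"x": 0,"y": 0,"z": 0,"rx": 0,"ry": 0,"rz": 0},
  {"x": 0,"y": 0,"z": 0,"rx": 0,"ry": 0,"rz": 0},
  {"x": 0,"y": 0,"z": 0,"rx": 0,"ry": 0,"rz": 0},
  {"x": 0,"y": 0,"z": 0,"rx": 0,"ry": 0,"rz": 0},
  {"x": 0,"y": 0,"z": 0,"rx": 0,"ry": 0,"rz": 0},
  {"x": 0,"y": 0,"z": 0,"rx": 0,"ry": 0,"rz": 0},
  {"x": 0,"y": 0,"z": 0,"rx": 0,"ry": 0,"rz": 0},
  {"x": 0,"y": 0,"z": 0,"rx": 0,"ry": 0,"rz": 0},
], jaw=1)

```text
t: 9.52
eef_pos: [586.6, -39.8, 139.0]
tcp_rot: [3.141, 0.0, 3.008]
ft_force: [-0.6, 1.0, 2.1]
opening: 0.124
grip_force: 30.0
```

```bash
python3 -c "
from h import *
go(586.5,-40.2,138,math.pi-.13)"
```

```text
t 9.52 p [586.63 -39.8  138.97] rot [3.1415e+00 2.0000e-04 3.0078e+00] F [-0.64  0.97  2.14] M [0.052 0.033 0.003] grip 30.0 open 11.8 q6 -1.62
shift after turn [ 0.003 -0.017  0.039] before turn [ 0.003 -0.017  0.039] turn [ 0.001  0.002 -0.038]
```

Call:
step_arm([
  {"x": 0,"y": 0,"z": 0.0076,"rx": 0,"ry": 0,"rz": 0.5},
  {"x": 0,"y": 0,"z": 0.0076,"rx": 0,"ry": 0,"rz": 0.8},
  {"x": 0,"y": 0,"z": 0.0076,"rx": 0,"ry": 0,"rz": 0.8},
  {"x": 0,"y": 0,"z": 0.0076,"rx": 0,"ry": 0,"rz": 0.8},
  {"x": 0,"y": 0,"z": 0.0076,"rx": 0,"ry": 0,"rz": 0.8},
  {"x": 0,"y": 0,"z": 0.0076,"rx": 0,"ry": 0,"rz": 0.8},
  {"x": 0,"y": 0,"z": 0.0076,"rx": 0,"ry": 0,"rz": 0.8},
  {"x": 0,"y": 0,"z": 0.0076,"rx": 0,"ry": 0,"rz": 0.5},
  {"x": 0,"y": 0,"z": 0,"rx": 0,"ry": 0,"rz": 0.2},
  {"x": 0,"y": 0,"z": 0,"rx": 0,"ry": 0,"rz": 0},
])

```text
t: 10.35
eef_pos: [586.5, -40.3, 137.7]
tcp_rot: [-3.141, 0.0, 2.406]
ft_force: [-2.7, -2.9, 5.7]
opening: 0.128
grip_force: 30.0
```

```bash
python3 -c "
from h import *
go(586.5,-40.2,138,math.pi-.13)"
```

```text
t 10.35 p [586.45 -40.29 137.74] rot [-3.1411e+00  4.0000e-04  2.4064e+00] F [-2.67 -2.93  5.67] M [-0.593  0.553 -0.03 ] grip 30.0 open 12.2 q6 -1.02
shift after turn [-0.001  0.004 -0.011] before turn [ 0.001  0.004 -0.011] turn [-6.000e-03  2.000e-03 -6.052e+00]
```

Call:
step_arm([
  {"x": 0,"y": 0,"z": 0,"rx": 0,"ry": 0,"rz": 0.6},
  {"x": 0,"y": 0,"z": 0.006,"rx": 0,"ry": 0,"rz": 1},
  {"x": 0,"y": 0,"z": 0.007,"rx": 0,"ry": 0,"rz": 1},
  {"x": 0,"y": 0,"z": 0.007,"rx": 0,"ry": 0,"rz": 1},
  {"x": 0,"y": 0,"z": 0.007,"rx": 0,"ry": 0,"rz": 1},
  {"x": 0,"y": 0,"z": 0.007,"rx": 0,"ry": 0,"rz": 1},
  {"x": 0,"y": 0,"z": 0.007,"rx": 0,"ry": 0,"rz": 1},
  {"x": 0,"y": 0,"z": 0.007,"rx": 0,"ry": 0,"rz": 1},
  {"x": 0,"y": 0,"z": 0.007,"rx": 0,"ry": 0,"rz": 0.4},
  {"x": 0,"y": 0,"z": 0,"rx": 0,"ry": 0,"rz": 0},
])

```text
t: 11.18
eef_pos: [585.8, -40.6, 136.2]
tcp_rot: [-3.14, 0.001, 1.605]
ft_force: [-5.3, -4.6, 6.0]
opening: 0.123
grip_force: 30.0
```

```bash
python3 -c "
from h import *
go(586.5,-40.2,138,math.pi-.13)
import numpy as np
s=load('scene')
"
```

```text
t 11.18 p [585.79 -40.56 136.19] rot [-3.1399e+00  9.0000e-04  1.6051e+00] F [-5.27 -4.55  5.98] M [-1.009  1.151 -0.042] grip 30.0 open 11.7 q6 -0.21
shift after turn [-0.026  0.018 -0.073] before turn [ 0.013  0.029 -0.073] turn [-2.0000e-02 -5.0000e-03 -1.4065e+01]
```

Call:
step_arm([
  {"x": -0.01,"y": -0.01,"z": 0,"rx": 0,"ry": 0,"rz": 0.4},
  {"x": 0,"y": -0.01,"z": 0.004,"rx": 0,"ry": 0,"rz": 0.8},
  {"x": 0,"y": -0.01,"z": 0.006,"rx": 0,"ry": 0,"rz": 0.8},
  {"x": 0,"y": 0,"z": 0.006,"rx": 0,"ry": 0,"rz": 0.8},
  {"x": 0,"y": 0,"z": 0.006,"rx": 0,"ry": 0,"rz": 0.8},
  {"x": 0,"y": 0,"z": 0.006,"rx": 0,"ry": 0,"rz": 0.8},
  {"x": 0,"y": 0,"z": 0.004,"rx": 0,"ry": 0,"rz": 0.4},
  {"x": 0,"y": 0,"z": 0,"rx": 0,"ry": 0,"rz": 0.2},
  {"x": 0,"y": 0,"z": 0,"rx": 0,"ry": 0,"rz": 0},
  {"x": 0,"y": 0,"z": 0,"rx": 0,"ry": 0,"rz": 0},
])

```text
t: 12.02
eef_pos: [585.3, -40.5, 135.3]
tcp_rot: [-3.141, 0.001, 1.108]
ft_force: [-4.7, -3.3, 5.3]
opening: 0.125
grip_force: 30.0
```

Call:
step_arm([
  {"x": 0,"y": 0,"z": 0,"rx": 0,"ry": 0,"rz": 0},
  {"x": 0,"y": 0,"z": 0,"rx": 0,"ry": 0,"rz": 0},
  {"x": 0,"y": 0,"z": 0,"rx": 0,"ry": 0,"rz": 0},
  {"x": 0,"y": 0,"z": 0,"rx": 0,"ry": 0,"rz": 0},
  {"x": 0,"y": 0,"z": -0.2,"rx": 0,"ry": 0,"rz": 0},
  {"x": 0,"y": 0,"z": -0.6,"rx": 0,"ry": 0,"rz": 0},
  {"x": 0,"y": 0,"z": -0.8,"rx": 0,"ry": 0,"rz": 0},
  {"x": 0,"y": 0,"z": -0.4,"rx": 0,"ry": 0,"rz": 0},
  {"x": 0,"y": 0,"z": 0,"rx": 0,"ry": 0,"rz": -1},
  {"x": 0,"y": 0,"z": 0,"rx": 0,"ry": 0,"rz": -1},
], jaw=0.2)

```text
t: 12.85
eef_pos: [586.1, -40.1, 186.2]
tcp_rot: [3.14, -0.0, 1.312]
ft_force: [0.2, -0.4, 0.2]
opening: 0.401
grip_force: 0.0
```

```bash
python3 -c "
from h import *
go(571.1,51.4,92.7,math.pi/2+.167)
"
```

```text
t 12.85 p [586.15 -40.07 186.19] rot [ 3.1398e+00 -3.0000e-04  1.3122e+00] F [ 0.15 -0.37  0.17] M [-0.1    0.084  0.001] grip 0.0 open 38.1 q6 0.08
shift after turn [3.708 0.015 3.74 ] before turn [ 3.382 -1.524  3.738] turn [ 1.900e-02  1.000e-03 -4.256e+00]
```

Call:
step_arm([
  {"x": 0,"y": 0,"z": 0,"rx": 0,"ry": 0,"rz": -1},
  {"x": 0,"y": 0,"z": 0,"rx": 0,"ry": 0,"rz": -1},
  {"x": 0,"y": 0,"z": 0,"rx": 0,"ry": 0,"rz": -1},
  {"x": 0,"y": 0,"z": 0,"rx": 0,"ry": 0,"rz": -1},
  {"x": 0,"y": 0,"z": 0,"rx": 0,"ry": 0,"rz": -0.25},
  {"x": 0.7,"y": 0,"z": 0,"rx": 0,"ry": 0,"rz": 0},
  {"x": 1,"y": 0,"z": 0,"rx": 0,"ry": 0,"rz": 0},
  {"x": 1,"y": 0,"z": 0.2,"rx": 0,"ry": 0,"rz": 0},
  {"x": 0.8,"y": 0,"z": 0.5,"rx": 0,"ry": 0,"rz": 0},
  {"x": 0.2,"y": 0.015,"z": 0.7,"rx": 0,"ry": 0,"rz": 0},
])

```text
t: 13.68
eef_pos: [571.3, 53.7, 151.0]
tcp_rot: [3.139, -0.0, 1.732]
ft_force: [0.5, 0.0, -1.3]
opening: 0.399
grip_force: 0.0
```

Call:
step_arm([
  {"x": 0,"y": 0,"z": 0.8,"rx": 0,"ry": 0,"rz": 0},
  {"x": 0,"y": 0,"z": 0.7,"rx": 0,"ry": 0,"rz": 0},
  {"x": 0,"y": 0,"z": 0.5,"rx": 0,"ry": 0,"rz": 0},
  {"x": 0,"y": 0,"z": 0.25,"rx": 0,"ry": 0,"rz": 0},
  {"x": 0,"y": 0,"z": 0.07,"rx": 0,"ry": 0,"rz": 0},
  {"x": 0,"y": 0,"z": 0,"rx": 0,"ry": 0,"rz": 0},
  {"x": 0,"y": 0,"z": 0,"rx": 0,"ry": 0,"rz": 0},
  {"x": 0,"y": 0,"z": 0,"rx": 0,"ry": 0,"rz": 0},
  {"x": 0,"y": 0,"z": 0,"rx": 0,"ry": 0,"rz": 0},
  {"x": 0,"y": 0,"z": 0,"rx": 0,"ry": 0,"rz": 0},
])

```text
t: 14.52
eef_pos: [571.5, 51.2, 92.7]
tcp_rot: [3.141, 0.0, 1.733]
ft_force: [-0.7, -0.3, -0.3]
opening: 0.396
grip_force: 0.0
```

Call:
step_arm([
  {"x": 0,"y": 0,"z": 0,"rx": 0,"ry": 0,"rz": 0},
  {"x": 0,"y": 0,"z": 0,"rx": 0,"ry": 0,"rz": 0},
  {"x": 0,"y": 0,"z": 0,"rx": 0,"ry": 0,"rz": 0},
  {"x": 0,"y": 0,"z": 0,"rx": 0,"ry": 0,"rz": 0},
  {"x": 0,"y": 0,"z": 0,"rx": 0,"ry": 0,"rz": 0},
  {"x": 0,"y": 0,"z": 0,"rx": 0,"ry": 0,"rz": 0},
  {"x": 0,"y": 0,"z": 0,"rx": 0,"ry": 0,"rz": 0},
  {"x": 0,"y": 0,"z": 0,"rx": 0,"ry": 0,"rz": 0},
  {"x": 0,"y": 0,"z": 0,"rx": 0,"ry": 0,"rz": 0},
  {"x": 0,"y": 0,"z": 0,"rx": 0,"ry": 0,"rz": 0},
], jaw=1)

```text
t: 15.35
eef_pos: [571.3, 51.3, 92.2]
tcp_rot: [3.141, -0.0, 1.733]
ft_force: [1.2, -0.3, 0.1]
opening: 0.144
grip_force: 30.0
```

```bash
python3 -c "
from h import *
go(571.1,51.4,92.7,math.pi/2+.167)
"
```

```text
t 15.35 p [571.32  51.27  92.21] rot [ 3.1415e+00 -1.0000e-04  1.7329e+00] F [ 1.22 -0.34  0.09] M [-0.054 -0.025  0.122] grip 30.0 open 13.7 q6 -0.19
shift after turn [ 0.007 -0.008 -0.02 ] before turn [ 0.006 -0.008 -0.02 ] turn [ 0.001 -0.001 -0.049]
```

Call:
step_arm([
  {"x": 0.012,"y": 0,"z": 0,"rx": 0,"ry": 0,"rz": 0},
  {"x": 0.012,"y": 0,"z": 0,"rx": 0,"ry": 0,"rz": 0},
  {"x": 0.012,"y": 0,"z": 0,"rx": 0,"ry": 0,"rz": 0},
  {"x": 0.012,"y": 0,"z": 0,"rx": 0,"ry": 0,"rz": 0},
  {"x": 0.012,"y": 0,"z": 0,"rx": 0,"ry": 0,"rz": 0},
  {"x": 0.012,"y": 0,"z": 0,"rx": 0,"ry": 0,"rz": 0},
  {"x": 0.012,"y": 0,"z": 0,"rx": 0,"ry": 0,"rz": 0},
  {"x": 0.012,"y": 0,"z": 0,"rx": 0,"ry": 0,"rz": 0},
  {"x": 0.012,"y": 0,"z": 0,"rx": 0,"ry": 0,"rz": 0},
  {"x": 0.012,"y": 0,"z": 0,"rx": 0,"ry": 0,"rz": 0},
])

```text
t: 16.18
eef_pos: [570.8, 54.3, 92.2]
tcp_rot: [3.142, -0.0, 1.733]
ft_force: [1.1, -3.2, 0.5]
opening: 0.148
grip_force: 30.0
```

```bash
python3 -c "
from h import *
go(571.1,51.4,92.7,math.pi/2+.167)
for i in range(4): print(state()['ft_force'].round(2)); read_camera('top')
"
```

```text
t 16.18 p [570.78  54.26  92.19] rot [ 3.1416e+00 -1.0000e-04  1.7328e+00] F [ 1.08 -3.21  0.49] M [-0.757 -0.062 -0.011] grip 30.0 open 14.0 q6 -0.18
shift after turn [-0.115 -0.007 -0.02 ] before turn [-0.115 -0.006 -0.02 ] turn [ 0.    -0.001 -0.05 ]
[ 1.08 -3.21  0.49]
[ 0.34 -3.32  0.96]
[ 0.87 -2.81  1.06]
[-0.38 -2.37  0.43]
```

Call:
step_arm([
  {"x": -0.012,"y": 0,"z": 0,"rx": 0,"ry": 0,"rz": 0},
  {"x": -0.012,"y": 0,"z": 0,"rx": 0,"ry": 0,"rz": 0},
  {"x": -0.012,"y": 0,"z": 0,"rx": 0,"ry": 0,"rz": 0},
  {"x": -0.012,"y": 0,"z": 0,"rx": 0,"ry": 0,"rz": 0},
  {"x": -0.012,"y": 0,"z": 0,"rx": 0,"ry": 0,"rz": 0},
  {"x": -0.012,"y": 0,"z": 0,"rx": 0,"ry": 0,"rz": 0},
  {"x": -0.012,"y": 0,"z": 0,"rx": 0,"ry": 0,"rz": 0},
  {"x": -0.012,"y": 0,"z": 0,"rx": 0,"ry": 0,"rz": 0},
  {"x": -0.012,"y": 0,"z": 0,"rx": 0,"ry": 0,"rz": 0},
  {"x": -0.012,"y": 0,"z": 0,"rx": 0,"ry": 0,"rz": 0},
])

```text
t: 17.22
eef_pos: [571.3, 51.3, 92.2]
tcp_rot: [-3.142, -0.0, 1.733]
ft_force: [-1.2, 4.7, 1.7]
opening: 0.145
grip_force: 30.0
```

```bash
python3 -c "
from h import *
go(571.1,51.4,92.7,math.pi/2+.167)
"
```

```text
t 17.22 p [571.27  51.26  92.19] rot [-3.1416e+00 -1.0000e-04  1.7327e+00] F [-1.21  4.71  1.72] M [ 0.743  0.172 -0.029] grip 30.0 open 13.8 q6 -0.19
shift after turn [ 0.007 -0.006 -0.02 ] before turn [ 0.007 -0.006 -0.02 ] turn [-0.    -0.001 -0.051]
```

Call:
step_arm([
  {"x": 0,"y": 0,"z": 0,"rx": 0,"ry": 0,"rz": 0},
  {"x": 0,"y": 0,"z": 0,"rx": 0,"ry": 0,"rz": 0},
  {"x": 0,"y": 0,"z": 0,"rx": 0,"ry": 0,"rz": 0},
  {"x": 0,"y": 0,"z": -0.1,"rx": 0,"ry": 0,"rz": 0},
  {"x": 0,"y": 0,"z": -0.4,"rx": 0,"ry": 0,"rz": 0},
  {"x": 0,"y": 0,"z": -0.8,"rx": 0,"ry": 0,"rz": 0},
  {"x": 0,"y": 0,"z": -0.9,"rx": 0,"ry": 0,"rz": 0},
  {"x": 0,"y": 0,"z": -0.9,"rx": 0,"ry": 0,"rz": 0},
  {"x": 0,"y": 0,"z": -0.6,"rx": 0,"ry": 0,"rz": 0.6},
  {"x": 0,"y": 0,"z": 0,"rx": 0,"ry": 0,"rz": 1},
], jaw=0.2)

```text
t: 18.05
eef_pos: [572.5, 51.2, 188.8]
tcp_rot: [3.136, 0.0, 1.571]
ft_force: [0.1, 0.0, -0.5]
opening: 0.401
grip_force: 0.0
```

```bash
python3 -c "
from h import *
go(585.8,-40.3,136,1.10)
"
```

```text
t 18.05 p [572.53  51.19 188.85] rot [3.1359e+00 2.0000e-04 1.5708e+00] F [ 0.06  0.03 -0.5 ] M [-0.015  0.038 -0.002] grip 0.0 open 38.1 q6 -0.03
shift after turn [-3.021  2.133  2.114] before turn [-3.659  0.519  2.118] turn [ 0.056 -0.011  4.708]
```

Call:
step_arm([
  {"x": -0.8,"y": 0.1,"z": 0,"rx": 0,"ry": 0,"rz": 0},
  {"x": -1,"y": 0.15,"z": 0,"rx": 0,"ry": 0,"rz": 0},
  {"x": -1,"y": 0.15,"z": 0,"rx": 0,"ry": 0,"rz": 0},
  {"x": -0.86,"y": 0.12,"z": 0,"rx": 0,"ry": 0,"rz": 0},
  {"x": 0,"y": 0,"z": 0,"rx": 0,"ry": 0,"rz": 1},
  {"x": 0,"y": 0,"z": 0,"rx": 0,"ry": 0,"rz": 1},
  {"x": 0,"y": 0,"z": 0,"rx": 0,"ry": 0,"rz": 1},
  {"x": 0,"y": 0,"z": 0,"rx": 0,"ry": 0,"rz": 1},
  {"x": 0,"y": 0,"z": 0,"rx": 0,"ry": 0,"rz": 0.7},
  {"x": 0,"y": 0,"z": 0,"rx": 0,"ry": 0,"rz": 0},
])

```text
t: 18.88
eef_pos: [584.5, -40.3, 185.5]
tcp_rot: [3.141, -0.0, 1.1]
ft_force: [-0.0, 0.0, 0.3]
opening: 0.399
grip_force: 0.0
```

```bash
python3 -c "
from h import *
go(585.8,-40.3,136,1.10)
"
```

```text
t 18.88 p [584.53 -40.35 185.52] rot [ 3.1409e+00 -2.0000e-04  1.0996e+00] F [-0.02  0.02  0.35] M [-0.056  0.056 -0.008] grip 0.0 open 37.9 q6 0.29
shift after turn [0.025 0.045 1.981] before turn [0.025 0.043 1.981] turn [ 0.007 -0.002 -0.004]
```

Call:
step_arm([
  {"x": 0.025,"y": 0.04,"z": 0.3,"rx": 0,"ry": 0,"rz": 0},
  {"x": 0,"y": 0,"z": 0.5,"rx": 0,"ry": 0,"rz": 0},
  {"x": 0,"y": 0,"z": 0.5,"rx": 0,"ry": 0,"rz": 0},
  {"x": 0,"y": 0,"z": 0.4,"rx": 0,"ry": 0,"rz": 0},
  {"x": 0,"y": 0,"z": 0.2,"rx": 0,"ry": 0,"rz": 0},
  {"x": 0,"y": 0,"z": 0.08,"rx": 0,"ry": 0,"rz": 0},
  {"x": 0,"y": 0,"z": 0,"rx": 0,"ry": 0,"rz": 0},
  {"x": 0,"y": 0,"z": 0,"rx": 0,"ry": 0,"rz": 0},
  {"x": 0,"y": 0,"z": 0,"rx": 0,"ry": 0,"rz": 0},
  {"x": 0,"y": 0,"z": 0,"rx": 0,"ry": 0,"rz": 0},
])

```text
t: 19.72
eef_pos: [585.8, -40.1, 135.7]
tcp_rot: [3.141, -0.0, 1.103]
ft_force: [-0.2, 1.0, -0.5]
opening: 0.406
grip_force: 0.0
```

Call:
step_arm([
  {"x": 0,"y": 0,"z": 0,"rx": 0,"ry": 0,"rz": 0},
  {"x": 0,"y": 0,"z": 0,"rx": 0,"ry": 0,"rz": 0},
  {"x": 0,"y": 0,"z": 0,"rx": 0,"ry": 0,"rz": 0},
  {"x": 0,"y": 0,"z": 0,"rx": 0,"ry": 0,"rz": 0},
  {"x": 0,"y": 0,"z": 0,"rx": 0,"ry": 0,"rz": 0},
  {"x": 0,"y": 0,"z": 0,"rx": 0,"ry": 0,"rz": 0},
  {"x": 0,"y": 0,"z": 0,"rx": 0,"ry": 0,"rz": 0},
  {"x": 0,"y": 0,"z": 0,"rx": 0,"ry": 0,"rz": 0},
  {"x": 0,"y": 0,"z": 0,"rx": 0,"ry": 0,"rz": 0},
  {"x": 0,"y": 0,"z": 0,"rx": 0,"ry": 0,"rz": 0},
], jaw=1)

```text
t: 20.55
eef_pos: [585.5, -40.0, 135.2]
tcp_rot: [-3.141, -0.0, 1.103]
ft_force: [-1.9, 0.7, 1.1]
opening: 0.121
grip_force: 30.0
```

Call:
step_arm([
  {"x": 0,"y": 0,"z": 0,"rx": 0,"ry": 0,"rz": 0.2},
  {"x": 0,"y": 0,"z": 0.003,"rx": 0,"ry": 0,"rz": 0.3},
  {"x": 0,"y": 0,"z": 0.003,"rx": 0,"ry": 0,"rz": 0.3},
  {"x": 0,"y": 0,"z": 0.002,"rx": 0,"ry": 0,"rz": 0.2},
  {"x": 0,"y": 0,"z": 0,"rx": 0,"ry": 0,"rz": 0.1},
  {"x": 0,"y": 0,"z": 0,"rx": 0,"ry": 0,"rz": 0},
  {"x": 0,"y": 0,"z": 0,"rx": 0,"ry": 0,"rz": 0},
  {"x": 0,"y": 0,"z": 0,"rx": 0,"ry": 0,"rz": 0},
  {"x": 0,"y": 0,"z": 0,"rx": 0,"ry": 0,"rz": 0},
  {"x": 0,"y": 0,"z": 0,"rx": 0,"ry": 0,"rz": 0},
])

```text
t: 21.38
eef_pos: [585.5, -40.1, 135.0]
tcp_rot: [-3.141, -0.0, 0.993]
ft_force: [-4.3, 1.4, 3.4]
opening: 0.126
grip_force: 30.0
```

Call:
step_arm([
  {"x": 0,"y": 0,"z": 0,"rx": 0,"ry": 0,"rz": 0},
  {"x": 0,"y": 0,"z": 0,"rx": 0,"ry": 0,"rz": 0},
  {"x": 0,"y": 0,"z": 0,"rx": 0,"ry": 0,"rz": 0},
  {"x": 0,"y": 0,"z": 0,"rx": 0,"ry": 0,"rz": 0},
  {"x": 0,"y": 0,"z": -0.2,"rx": 0,"ry": 0,"rz": 0},
  {"x": 0,"y": 0,"z": -0.6,"rx": 0,"ry": 0,"rz": 0},
  {"x": 0,"y": 0,"z": -0.8,"rx": 0,"ry": 0,"rz": 0},
  {"x": 0,"y": 0,"z": -0.4,"rx": 0,"ry": 0,"rz": 0},
  {"x": 0,"y": 0,"z": 0,"rx": 0,"ry": 0,"rz": -1},
  {"x": 0,"y": 0,"z": 0,"rx": 0,"ry": 0,"rz": -1},
], jaw=0.2)

```text
t: 22.22
eef_pos: [586.0, -40.2, 186.0]
tcp_rot: [3.14, -0.0, 1.197]
ft_force: [-0.4, -0.5, 0.2]
opening: 0.396
grip_force: 0.0
```

```bash
python3 -c "
from h import *
go(571.3,51.3,92.7,math.pi/2+.167)
"
```

```text
t 22.22 p [585.98 -40.18 186.01] rot [ 3.1396e+00 -4.0000e-04  1.1971e+00] F [-0.4  -0.54  0.24] M [-0.121  0.065 -0.026] grip 0.0 open 37.6 q6 0.19
shift after turn [3.706 0.029 3.732] before turn [ 3.191 -1.89   3.73 ] turn [ 2.000e-02  1.000e-03 -5.407e+00]
```

Call:
step_arm([
  {"x": 0,"y": 0,"z": 0,"rx": 0,"ry": 0,"rz": -1},
  {"x": 0,"y": 0,"z": 0,"rx": 0,"ry": 0,"rz": -1},
  {"x": 0,"y": 0,"z": 0,"rx": 0,"ry": 0,"rz": -1},
  {"x": 0,"y": 0,"z": 0,"rx": 0,"ry": 0,"rz": -1},
  {"x": 0,"y": 0,"z": 0,"rx": 0,"ry": 0,"rz": -1},
  {"x": 0.7,"y": 0,"z": 0,"rx": 0,"ry": 0,"rz": -0.4},
  {"x": 1,"y": 0,"z": 0,"rx": 0,"ry": 0,"rz": 0},
  {"x": 1,"y": 0,"z": 0.2,"rx": 0,"ry": 0,"rz": 0},
  {"x": 0.8,"y": 0,"z": 0.5,"rx": 0,"ry": 0,"rz": 0},
  {"x": 0.2,"y": 0.015,"z": 0.7,"rx": 0,"ry": 0,"rz": 0},
])

```text
t: 23.05
eef_pos: [571.9, 53.7, 150.9]
tcp_rot: [3.139, 0.0, 1.734]
ft_force: [0.4, 0.1, -0.5]
opening: 0.404
grip_force: 0.0
```

Call:
step_arm([
  {"x": 0,"y": 0,"z": 0.8,"rx": 0,"ry": 0,"rz": 0},
  {"x": 0,"y": 0,"z": 0.7,"rx": 0,"ry": 0,"rz": 0},
  {"x": 0,"y": 0,"z": 0.5,"rx": 0,"ry": 0,"rz": 0},
  {"x": 0,"y": 0,"z": 0.25,"rx": 0,"ry": 0,"rz": 0},
  {"x": 0,"y": 0,"z": 0.06,"rx": 0,"ry": 0,"rz": 0},
  {"x": 0,"y": 0,"z": 0,"rx": 0,"ry": 0,"rz": 0},
  {"x": 0,"y": 0,"z": 0,"rx": 0,"ry": 0,"rz": 0},
  {"x": 0,"y": 0,"z": 0,"rx": 0,"ry": 0,"rz": 0},
  {"x": 0,"y": 0,"z": 0,"rx": 0,"ry": 0,"rz": 0},
  {"x": 0,"y": 0,"z": 0,"rx": 0,"ry": 0,"rz": 0},
])

```text
t: 23.88
eef_pos: [572.0, 51.3, 92.8]
tcp_rot: [3.141, 0.0, 1.733]
ft_force: [0.6, 0.3, 0.1]
opening: 0.399
grip_force: 0.0
```

Call:
step_arm([
  {"x": 0,"y": 0,"z": 0,"rx": 0,"ry": 0,"rz": 0},
  {"x": 0,"y": 0,"z": 0,"rx": 0,"ry": 0,"rz": 0},
  {"x": 0,"y": 0,"z": 0,"rx": 0,"ry": 0,"rz": 0},
  {"x": 0,"y": 0,"z": 0,"rx": 0,"ry": 0,"rz": 0},
  {"x": 0,"y": 0,"z": 0,"rx": 0,"ry": 0,"rz": 0},
  {"x": 0,"y": 0,"z": 0,"rx": 0,"ry": 0,"rz": 0},
  {"x": 0,"y": 0,"z": 0,"rx": 0,"ry": 0,"rz": 0},
  {"x": 0,"y": 0,"z": 0,"rx": 0,"ry": 0,"rz": 0},
  {"x": 0,"y": 0,"z": 0,"rx": 0,"ry": 0,"rz": 0},
  {"x": 0,"y": 0,"z": 0,"rx": 0,"ry": 0,"rz": 0},
], jaw=1)

```text
t: 24.72
eef_pos: [571.7, 51.4, 92.3]
tcp_rot: [-3.141, -0.0, 1.733]
ft_force: [-0.6, 0.8, 1.1]
opening: 0.147
grip_force: 30.0
```

```bash
python3 -c "
from h import *
go(571.1,51.4,92.7,math.pi/2+.167)
"
```

```text
t 24.72 p [571.71  51.37  92.25] rot [-3.1415e+00 -1.0000e-04  1.7327e+00] F [-0.63  0.76  1.1 ] M [-0.101  0.221 -0.198] grip 30.0 open 14.0 q6 -0.19
shift after turn [ 0.005 -0.024 -0.018] before turn [ 0.005 -0.024 -0.018] turn [-0.001 -0.001 -0.051]
```

Call:
step_arm([
  {"x": 0.012,"y": 0,"z": 0,"rx": 0,"ry": 0,"rz": 0},
  {"x": 0.012,"y": 0,"z": 0,"rx": 0,"ry": 0,"rz": 0},
  {"x": 0.012,"y": 0,"z": 0,"rx": 0,"ry": 0,"rz": 0},
  {"x": 0.012,"y": 0,"z": 0,"rx": 0,"ry": 0,"rz": 0},
  {"x": 0.012,"y": 0,"z": 0,"rx": 0,"ry": 0,"rz": 0},
  {"x": 0.012,"y": 0,"z": 0,"rx": 0,"ry": 0,"rz": 0},
  {"x": 0.012,"y": 0,"z": 0,"rx": 0,"ry": 0,"rz": 0},
  {"x": 0.012,"y": 0,"z": 0,"rx": 0,"ry": 0,"rz": 0},
  {"x": 0.012,"y": 0,"z": 0,"rx": 0,"ry": 0,"rz": 0},
  {"x": 0.012,"y": 0,"z": 0,"rx": 0,"ry": 0,"rz": 0},
])

```text
t: 25.55
eef_pos: [571.7, 53.7, 92.2]
tcp_rot: [3.141, 0.001, 1.733]
ft_force: [1.1, -4.7, 0.4]
opening: 0.143
grip_force: 30.0
```

```bash
python3 -c "
from h import *
go(571.1,51.4,92.7,math.pi/2+.167)
"
```

```text
t 25.55 p [571.66  53.74  92.24] rot [3.1410e+00 8.0000e-04 1.7331e+00] F [ 1.14 -4.69  0.38] M [-0.943 -0.007 -0.023] grip 30.0 open 13.6 q6 -0.18
shift after turn [-0.088 -0.038 -0.018] before turn [-0.089 -0.037 -0.018] turn [ 0.006  0.008 -0.047]
```

Call:
step_arm([
  {"x": -0.012,"y": 0,"z": 0,"rx": 0,"ry": 0,"rz": 0},
  {"x": -0.012,"y": 0,"z": 0,"rx": 0,"ry": 0,"rz": 0},
  {"x": -0.012,"y": 0,"z": 0,"rx": 0,"ry": 0,"rz": 0},
  {"x": -0.012,"y": 0,"z": 0,"rx": 0,"ry": 0,"rz": 0},
  {"x": -0.012,"y": 0,"z": 0,"rx": 0,"ry": 0,"rz": 0},
  {"x": -0.012,"y": 0,"z": 0,"rx": 0,"ry": 0,"rz": 0},
  {"x": -0.012,"y": 0,"z": 0,"rx": 0,"ry": 0,"rz": 0},
  {"x": -0.012,"y": 0,"z": 0,"rx": 0,"ry": 0,"rz": 0},
  {"x": -0.012,"y": 0,"z": 0,"rx": 0,"ry": 0,"rz": 0},
  {"x": -0.012,"y": 0,"z": 0,"rx": 0,"ry": 0,"rz": 0},
])

```text
t: 26.38
eef_pos: [571.6, 52.1, 92.2]
tcp_rot: [-3.141, -0.001, 1.733]
ft_force: [-0.6, 6.2, 0.6]
opening: 0.146
grip_force: 30.0
```

```bash
python3 -c "
from h import *
go(571.1,51.4,92.7,math.pi/2+.167)
"
```

```text
t 26.38 p [571.6   52.06  92.24] rot [-3.1415e+00 -9.0000e-04  1.7330e+00] F [-0.61  6.18  0.64] M [0.841 0.172 0.052] grip 30.0 open 13.8 q6 -0.19
shift after turn [-0.023 -0.024 -0.019] before turn [-0.023 -0.024 -0.019] turn [-0.001 -0.009 -0.048]
```

Call:
step_arm([
  {"x": 0.016,"y": 0,"z": 0,"rx": 0,"ry": 0,"rz": 0},
  {"x": 0.016,"y": 0,"z": 0,"rx": 0,"ry": 0,"rz": 0},
  {"x": 0.016,"y": 0,"z": 0,"rx": 0,"ry": 0,"rz": 0},
  {"x": 0.016,"y": 0,"z": 0,"rx": 0,"ry": 0,"rz": 0},
  {"x": 0.016,"y": 0,"z": 0,"rx": 0,"ry": 0,"rz": 0},
  {"x": 0.016,"y": 0,"z": 0,"rx": 0,"ry": 0,"rz": 0},
  {"x": 0.016,"y": 0,"z": 0,"rx": 0,"ry": 0,"rz": 0},
  {"x": 0.016,"y": 0,"z": 0,"rx": 0,"ry": 0,"rz": 0},
  {"x": 0.016,"y": 0,"z": 0,"rx": 0,"ry": 0,"rz": 0},
  {"x": 0.016,"y": 0,"z": 0,"rx": 0,"ry": 0,"rz": 0},
])

```text
t: 27.22
eef_pos: [571.4, 54.7, 92.2]
tcp_rot: [3.141, 0.001, 1.733]
ft_force: [0.7, -5.3, -0.3]
opening: 0.147
grip_force: 30.0
```

```bash
python3 -c "
from h import *
go(571.1,51.4,92.7,math.pi/2+.167)
"
```

```text
t 27.22 p [571.39  54.66  92.23] rot [3.1412e+00 7.0000e-04 1.7327e+00] F [ 0.73 -5.35 -0.32] M [-0.938 -0.082 -0.018] grip 30.0 open 13.9 q6 -0.18
shift after turn [-0.127 -0.033 -0.019] before turn [-0.127 -0.032 -0.019] turn [ 0.003  0.007 -0.051]
```

Call:
step_arm([
  {"x": 0.012,"y": 0,"z": 0,"rx": 0,"ry": 0,"rz": 0},
  {"x": 0.012,"y": 0,"z": 0,"rx": 0,"ry": 0,"rz": 0},
  {"x": 0.012,"y": 0,"z": 0,"rx": 0,"ry": 0,"rz": 0},
  {"x": 0.012,"y": 0,"z": 0,"rx": 0,"ry": 0,"rz": 0},
  {"x": 0.012,"y": 0,"z": 0,"rx": 0,"ry": 0,"rz": 0},
  {"x": 0.012,"y": 0,"z": 0,"rx": 0,"ry": 0,"rz": 0},
  {"x": 0.012,"y": 0,"z": 0,"rx": 0,"ry": 0,"rz": 0},
  {"x": 0.012,"y": 0,"z": 0,"rx": 0,"ry": 0,"rz": 0},
  {"x": 0.012,"y": 0,"z": 0,"rx": 0,"ry": 0,"rz": 0},
  {"x": 0.012,"y": 0,"z": 0,"rx": 0,"ry": 0,"rz": 0},
])

```text
t: 28.05
eef_pos: [570.9, 57.6, 92.3]
tcp_rot: [3.141, 0.001, 1.733]
ft_force: [0.1, -5.8, 0.7]
opening: 0.15
grip_force: 30.0
```

```bash
python3 -c "
from h import *
go(571.1,51.4,92.7,math.pi/2+.167)
"
```

```text
t 28.05 p [570.93  57.63  92.27] rot [3.1412e+00 7.0000e-04 1.7327e+00] F [ 0.1  -5.79  0.7 ] M [-0.975 -0.093  0.018] grip 30.0 open 14.2 q6 -0.18
shift after turn [-0.247 -0.035 -0.017] before turn [-0.247 -0.033 -0.017] turn [ 0.004  0.007 -0.051]
```

The pull levels off at about 5.2 N while the blade slides, which is the wanted drag, and the tip is still about 11 mm past the foot's far edge. I'll unload the arm, let go and retreat.

Call:
step_arm([
  {"x": -0.015,"y": 0,"z": 0,"rx": 0,"ry": 0,"rz": 0},
  {"x": -0.01,"y": 0,"z": 0,"rx": 0,"ry": 0,"rz": 0},
  {"x": 0,"y": 0,"z": 0,"rx": 0,"ry": 0,"rz": 0},
  {"x": 0,"y": 0,"z": 0,"rx": 0,"ry": 0,"rz": 0},
  {"x": 0,"y": 0,"z": 0,"rx": 0,"ry": 0,"rz": 0},
  {"x": 0,"y": 0,"z": 0,"rx": 0,"ry": 0,"rz": 0},
  {"x": 0,"y": 0,"z": 0,"rx": 0,"ry": 0,"rz": 0},
  {"x": 0,"y": 0,"z": 0,"rx": 0,"ry": 0,"rz": 0},
  {"x": 0,"y": 0,"z": 0,"rx": 0,"ry": 0,"rz": 0},
  {"x": 0,"y": 0,"z": 0,"rx": 0,"ry": 0,"rz": 0},
])

```text
t: 28.88
eef_pos: [570.8, 57.6, 92.2]
tcp_rot: [3.141, -0.0, 1.733]
ft_force: [1.2, -3.2, 0.2]
opening: 0.143
grip_force: 30.0
```

Call:
step_arm([
  {"x": 0,"y": 0,"z": 0,"rx": 0,"ry": 0,"rz": 0},
  {"x": 0,"y": 0,"z": 0,"rx": 0,"ry": 0,"rz": 0},
  {"x": 0,"y": 0,"z": 0,"rx": 0,"ry": 0,"rz": 0},
  {"x": 0,"y": 0,"z": 0,"rx": 0,"ry": 0,"rz": 0},
  {"x": 0,"y": 0,"z": -0.1,"rx": 0,"ry": 0,"rz": 0},
  {"x": 0,"y": 0,"z": -0.4,"rx": 0,"ry": 0,"rz": 0},
  {"x": 0,"y": 0,"z": -0.8,"rx": 0,"ry": 0,"rz": 0},
  {"x": 0,"y": 0,"z": -1,"rx": 0,"ry": 0,"rz": 0},
  {"x": 0,"y": 0,"z": -1,"rx": 0,"ry": 0,"rz": 0},
  {"x": 0,"y": 0,"z": -1,"rx": 0,"ry": 0,"rz": 0},
], jaw=0)

```text
t: 29.72
eef_pos: [570.6, 57.7, 201.8]
tcp_rot: [3.141, -0.0, 1.733]
ft_force: [-0.7, -0.2, -0.5]
opening: 0.501
grip_force: 0.0
```

Call:
step_arm([
  {"x": 1,"y": 0,"z": -0.5,"rx": 0,"ry": 0,"rz": 0},
  {"x": 1,"y": 0,"z": 0,"rx": 0,"ry": 0,"rz": 0},
  {"x": 1,"y": 0,"z": 0,"rx": 0,"ry": 0,"rz": 0},
  {"x": 1,"y": 0,"z": 0,"rx": 0,"ry": 0,"rz": 0},
  {"x": 1,"y": 0,"z": 0,"rx": 0,"ry": 0,"rz": 0},
  {"x": 0.5,"y": 0,"z": 0,"rx": 0,"ry": 0,"rz": 0},
  {"x": 0,"y": 0,"z": 0,"rx": 0,"ry": 0,"rz": 0},
  {"x": 0,"y": 0,"z": 0,"rx": 0,"ry": 0,"rz": 0},
  {"x": 0,"y": 0,"z": 0,"rx": 0,"ry": 0,"rz": 0},
  {"x": 0,"y": 0,"z": 0,"rx": 0,"ry": 0,"rz": 0},
])

```text
t: 30.55
eef_pos: [548.8, 192.3, 212.4]
tcp_rot: [3.142, 0.0, 1.732]
ft_force: [0.4, 0.3, -0.2]
opening: 0.5
grip_force: 0.0
```

```bash
python3 - <<'E'
from h import *
c=cam('top'); save(c,'end.png',330,115,430,245,4.6)
E
```

```text
(no output)
```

View pics/end.png

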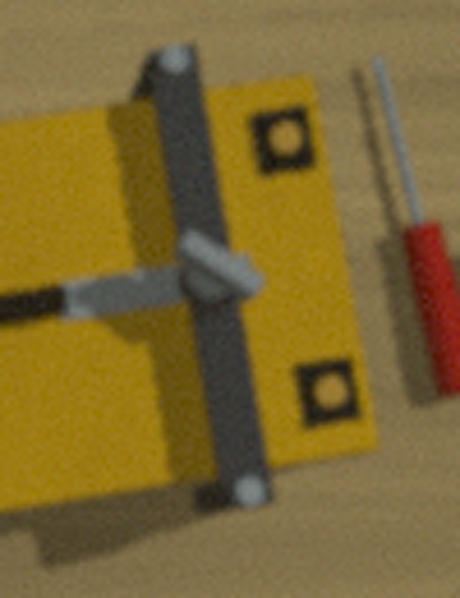

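The blade runs under the bar at about (180,285). I'll check the tip numerically from the handle/blade junction at about (65,301).

```bash
python3 - <<'E'
from h import *
c=load('top')
j=world(c,*crop(65,301,330,115,4.6),z=94); y=np.array([-math.sin(.167),math.cos(.167),0]); x=np.array([y[1],-y[0],0])
print('junction',j,'rel foot y',(j[:2]-[586.5,-40.2])@y[:2])
ft=np.array([586.5,-40.2,94])
for n,p in [('tip pred',np.array([570.7,57.6,94])-125*y),('bar far edge',np.array([586.5,-40.2,120])-13*y)]:
    for s in(-10,0,10):
        q=pix(c,p+s*x); print(n,s,((q-[330,115]+.5)*4.6-.5).round(0))
save(c,'tip.png',365,160,395,190,18)
E
```

```text
junction [575.50117337  33.7554276   94.        ] rel foot y 74.75482885054194
tip pred -10 [257. 291.]
tip pred 0 [254. 272.]
tip pred 10 [250. 254.]
bar far edge -10 [240. 289.]
bar far edge 0 [237. 270.]
bar far edge 10 [234. 251.]
```

View pics/tip.png

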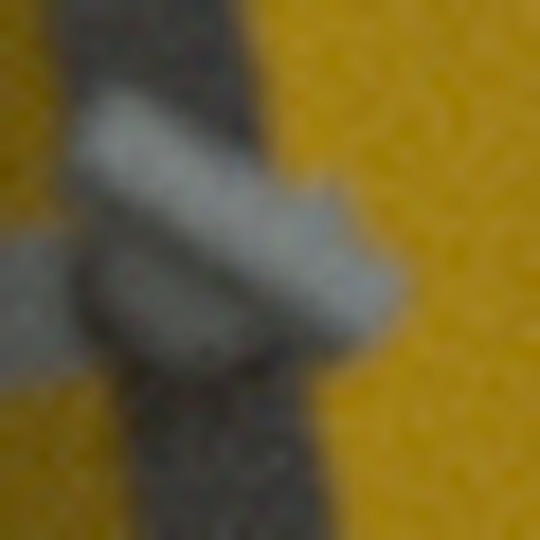

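The grey blade corner showing at tip.png (335,195), beyond the bar, matches the predicted tip, which is about 11 mm past the foot. Everything is in place, so I'll hand the job in.

```bash
python3 -c "
from cell import *
print(job_done())"
```

```text
the job is handed in; nothing more can be done
None
```

The gauge is let go in the gap with its tip about 11 mm past the far edge of the foot, a test pull slid it at about 5.2 N, and the job was handed in at about 31 s of the 72 s allowed.

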